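# Park the wide scraper in its bench dock

### The job

Put the wide flat scraper away: push it across the bench, blade first, into the wide dock until it is fully home against the end stop and the spring roller has clicked into its notch. Go in gently, feeling for the stop rather than ramming it, and leave the small scraper, the screwdriver and the spanner where they are.

Things in the scene. Friction and masses are not known exactly. Their poses are not given: they have to be found in the camera images.
- wide_scraper: Wide scraper, loose, lying flat (0.35 to 0.65 kg): steel plate 130 mm long (x), 100 mm wide (y), 6 mm thick, too wide to grasp. Origin: centre of the underside. +x points to the front edge (65 mm ahead), its corners cut off 10 mm at 45 degrees. A black rubber wedge grip crosses the rear edge. Long sides straight but for one notch.
- scraper_rear (a point): Middle of the scraper's rear face (65 mm behind its origin, 9 mm above the bench); axes as the scraper's. The face is the upright back of the rubber grip, 100 mm wide and 18 mm high; the grip's top is level for 10 mm, then slopes down over 26 mm to the blade.
- scraper_notch (a point): Middle of the mouth of the notch in the scraper's -y side: 24 mm long (x = 0 to 24 mm of the scraper), 7 mm deep. The roller drops into it when the scraper is home.
- wide_bay: Wide dock, the one with a brass roller: aluminium groove fixed to the bench, no floor (the scraper slides on the bench). Origin on the bench, mid-width; +x points into the groove. Groove 103 mm wide from x = -30 mm to the stop at +50 mm; rails 12 mm thick, 14.5 mm high. Scraper fully home: its +x along the dock's +x, its origin at x = -15 mm, y = 0 here, its rear face 15 mm outside the mouth.
- bay_mouth (a point): Middle of the wide dock's mouth, at bench level, 65 mm before its origin; axes as the dock's. From 121 mm wide here the upright sides close in to 103 mm over 35 mm; then lips 10 mm wide overhang both sides of the groove, their undersides 9.5 mm above the bench.
- bay_stop (a point): Middle of the end stop's face, at bench level, 50 mm beyond the wide dock's origin. The front edge meets it when home. The dark end block behind it is 25 mm thick, 22 mm high; press against it with less than 40 N. The roller's housing stands 36 mm out from the groove on the dock's -y side, 14.5 mm high.
- catch (a joint): Spring roller in the wide dock's -y rail (brass, 24 mm across, upright axis, dock x = -3 mm): how far it is pressed back, m. 0 = 6 mm into the groove, both with the groove empty and when it sits in the notch; about 0.002 to 0.006 while the blade slides past. Spring 3.6 N at 0, 9 N at 0.006. Pushing past takes about 5 to 10 N, friction included; a sharp rise follows at the stop.
- narrow_bay: Narrow dock, fixed, of the same pattern but with a groove 73 mm wide and no roller; it holds the small scraper. Origin and axes as for the wide dock. The two docks lie side by side, mouths facing about the same way; either may be the nearer to the robot.
- small_scraper: Small scraper, 110 x 70 mm, 18 mm high, parked in the narrow dock; to be left there. Origin: centre of the underside.
- screwdriver: Red-handled screwdriver lying on the bench to the right of the work; to be left alone.
- spanner: Steel spanner lying on the bench to the right of the work, farther from the robot than the screwdriver; to be left alone.
Things that resemble listed ones, but are neither listed nor needed, are in the scene too. What is shaped like the wide_scraper but green is not meant. What is shaped like the wide_bay but orange is not meant.

How it is judged:
By the outcome, as a careful person would: the job done as asked, in the order asked, and still so for the second after the job is handed in, with the robot touching nothing.
It also fails if it takes over 72 s, if anything falls off the work surface, if the arm or the gripper's body presses on something with over 40 N, if the wrist force passes 120 N, or if a joint passes its speed limit or range.

### The arm

A 6-joint arm with a two-finger parallel gripper is mounted at the origin on the work surface. World frame = base frame: x ahead of the robot, y to its left, z up, the work surface at z = 0. Lengths are in m, angles in degrees, forces in N, time in s.
With the tool pointing down it reaches from about 0.3 to 0.775 m from the base axis. Payload 14.6 kg.
Tool frame: the origin (TCP) lies on the centre line of the jaws, within the pads' length; the fingertips stand 17 mm ahead of it and the grasp point (between the pads) lies 2 mm behind it; z points along the fingers, y is the line along which they close (so a half turn about z gives the same grasp; the last joint's range is limited). The gripper opens to 94 mm and grips with 3 to 60 N. Pads are 16 mm wide; open, the fingers measure 119 mm over their backs; the gripper's body (75 mm by 177 mm) begins 78 mm behind the grasp point.
Start: joints at [69.408, 17.183, 87.147, -0, 75.671, -3.816], TCP at [0.159, 0.527, 0.222] pointing down, gripper open.
Joint ranges: [-173.82, 173.82], [-45.26, 126.66], [13.44, 144.39], [-59.66, 239.66], [0, 175.72], [-146.38, 146.38]. Speed limits (degrees/s): [127.2, 127.2, 147.25, 180, 180, 180].

### API

Orientations are given as a 3x3 rotation matrix whose columns are the frame's x, y, z axes.
In Python, from station import get_state, capture, close_job, recognise gives the robot as it stands. The module is installed in compiled form; this text tells all that it offers.
- The arm moves only by the tool play_rows, never from a script. Its argument "steps" is a list of rows, each an object with "delta_rot": the turn, a rotation vector about the tool's x, y, z in degrees, a list of three; "offset": the shift along the tool's x, y, z in mm, a list of three; "hand": the finger opening in mm, from 0 to 94. A call has 1 to 20 rows; each row shifts and turns the commanded pose from where the row before left it, along the tool's axes as they then stand; what a row does not reach is not made up. A row lasts 1/10 s, in which the tool goes at most 50 mm and 8.59 degrees, less where a joint would pass 70% of its speed; a pose out of reach is approached as far as the arm can. A call is refused whole if a number of a shift passes 50 or a number of a turn 8.59, either way. A call with a gripper value outside its range is refused whole. The fingers move at their own pace and stop on an object; "newtons" is the grip in N (left out, the last holds). Time passes only in rows, so rows that do not move let the fingers close. It gives the time, the measured TCP pose, the force, the opening and the grip force at its end, in the units of the state.
- get_state(): the state, without advancing time (a new reading comes with each control period).
- capture(name): name is "scene" or "top"; returns a dict with "pixels" (400x640x3 uint8, red, green, blue), "range_z" (400x640 float32, m along the optical axis (not along the pixel's ray), 0 where there is no reading), "intrinsics" (3x3 intrinsics, pixels), "camera_from_world" (4x4, takes a point from world to camera coordinates). Camera axes: x right, y down, z forward; pixel columns grow to the right and rows downward; lengths in m; the calibration is good to about 2 mm. A picture is of the moment at which its call begins.
- close_job(): hands the job in; it is judged then, once.
Trained networks look in a picture, given as the dict that the camera call returned (one of the last four; its "shot" number tells which), for a name from the list of things; names that differ only in an ending like _2 or _b are one class to them, and where a whole thing is asked for, a point or a joint stands for the part that bears it (a point fixed in the world has none). Each returns a list of dicts, best first, with "conf" (0 to 1); they miss things now and then, are a little off and sometimes report something else, mostly with a low value. They report only what shows in the picture. A call takes as long as a camera call. They do not tell look-alikes from the thing itself.
- recognise(picture, target): "box" ([centre column, centre row, width, height] in pixels, round what is visible of it).
The state is a dict: "clock": time; "joints": joint angles; "dq": joint speeds; "joint_efforts": joint torques, N m; "tool_pos": TCP position; "eef_rot": TCP orientation; "force": force on the tool from outside, world axes, zero at the start; "torque": the same for the moment, N m; "width": finger opening in m; "grip_force": force on a finger pad.
Only numpy, scipy, OpenCV 4.12 (cv2) and the standard library are available. Lean on these libraries where they do the work, as an engineer would, in place of code of your own. Each camera call takes 0.05 s, during which the arm holds its last target. There are 200 camera calls.

## Working session

There is one attempt and no reset: what is moved stays moved. The work goes in short steps, Python scripts to look and compute and a tool call to move; the robot and the scene stay as the last step left them, time stands still between calls to the robot, and variables do not carry over. Pictures are saved under pics/ and viewed, at most 10 in all, crops included, and the job is handed in when it is done.

Besides the shell and the picture viewer there is one more tool, called after ">>>" as name(argument=value, ...) on one line, values as JSON. play_rows: Moves the arm, as the interface text tells. Its arguments: {"type":"object","properties":{"steps":{"type":"array","items":{"type":"object","properties":{"delta_rot":{"type":"array","items":{"type":"number"}},"offset":{"type":"array","items":{"type":"number"}},"hand":{"type":"number"}}}},"newtons":{"type":"number"}},"required":["steps"]}

```bash
mkdir -p pics; cat > h.py <<'E'
import numpy as np, cv2
from station import get_state, capture, close_job, recognise
def save(p,n): cv2.imwrite('pics/'+n,cv2.cvtColor(p,cv2.COLOR_RGB2BGR))
def world(c):
    K=c['intrinsics'];T=np.linalg.inv(c['camera_from_world']);z=c['range_z']
    v,u=np.mgrid[:z.shape[0],:z.shape[1]]
    P=np.stack([(u-K[0,2])/K[0,0]*z,(v-K[1,2])/K[1,1]*z,z,np.ones_like(z)],-1)@T.T
    return P[...,:3]
E
python3 - <<'E'
from h import *
for n in('scene','top'):
    c=capture(n);save(c['pixels'],n+'0.png')
    W=world(c)
    for t in('wide_scraper','wide_bay','narrow_bay','small_scraper','catch','screwdriver','spanner'):
        for r in recognise(c,t)[:4]:
            b=np.array(r['box']);print(n,t,round(r['conf'],2),b.round(),W[min(int(b[1]),399),min(int(b[0]),639)].round(3))
    print(np.round(np.linalg.inv(c['camera_from_world']),3),c['intrinsics'])
print(get_state())
E
```

```text
scene wide_scraper 0.75 [317. 182.  50.  30.] [0.353 0.092 0.006]
scene wide_scraper 0.64 [312. 235.  59.  38.] [ 0.553 -0.066  0.004]
scene wide_scraper 0.62 [253. 292.  53.  52.] [ 0.641 -0.297  0.003]
scene wide_bay 0.83 [365. 144.  55.  31.] [ 0.241  0.378 -0.001]
scene wide_bay 0.72 [426. 211.  68.  43.] [0.654 0.255 0.004]
scene wide_bay 0.64 [213. 248.  32.  34.] [ 0.469 -0.311  0.026]
scene narrow_bay 0.77 [386. 179.  52.  36.] [0.465 0.276 0.003]
scene small_scraper 0.65 [377. 185.  38.  21.] [0.474 0.231 0.007]
scene small_scraper 0.5 [311. 231.  59.  39.] [ 0.538 -0.059  0.007]
scene small_scraper 0.33 [256. 292.  52.  48.] [ 0.649 -0.293  0.007]
scene screwdriver 0.78 [215. 252.  37.  42.] [ 0.475 -0.313  0.018]
scene spanner 0.9 [254. 291.  52.  49.] [ 0.645 -0.294  0.008]
[[ 0.586  0.46  -0.667  1.405]
 [ 0.81  -0.346  0.474 -0.629]
 [-0.013 -0.818 -0.575  0.841]
 [ 0.     0.     0.     1.   ]] [[492.27961464   0.         324.16622404]
 [  0.         492.27961464 198.27493546]
 [  0.           0.           1.        ]]
top wide_scraper 0.82 [347. 181.  53.  40.] [ 0.536
[... 974 characters left out ...]
314346e-03,
        7.56710864e+01, -3.81867959e+00]), 'dq': array([ 0.0024197 ,  0.06110236, -0.01602636, -0.12558496, -0.07207823,
        0.0138644 ]), 'joint_efforts': array([-7.58855658e-04, -5.31615901e+01, -3.52892518e+01,  7.08055752e-02,
        2.12726643e-02,  2.85874893e-05]), 'tool_pos': array([0.15874911, 0.52658041, 0.22245964]), 'eef_rot': array([[-9.57459147e-01,  2.88568851e-01,  3.22888384e-05],
       [ 2.88568851e-01,  9.57459147e-01, -1.71735404e-06],
       [-3.14108186e-05,  7.67325667e-06, -9.99999999e-01]]), 'force': array([ 0.68186327, -1.32268208, -1.13183793]), 'torque': array([0.02172649, 0.02394635, 0.0475044 ]), 'grip_force': 0.0, 'width': 0.09426659707158912}
```

View pics/scene0.png

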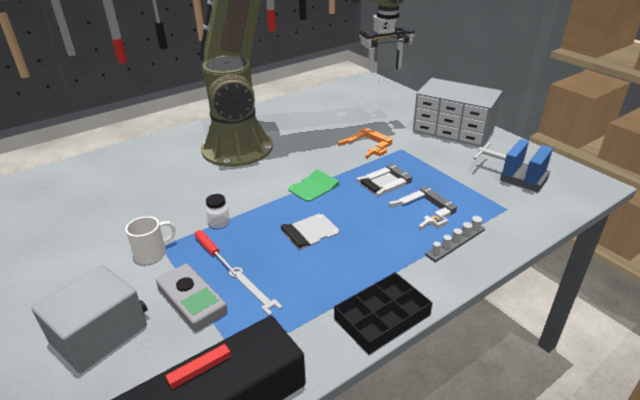

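View pics/top0.png

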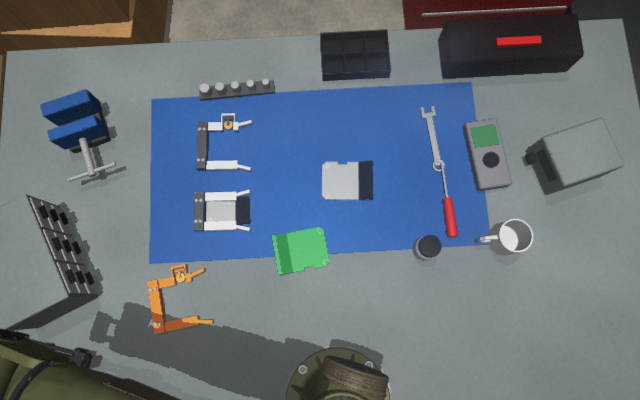

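The scraper to move is the grey one at top (347,181), not the green look-alike at (300,250). Its black grip is on the right and the blade faces left, towards world +y. The wide dock is the aluminium one with the brass roller at (221,143), not the orange one at (179,296). The narrow dock at (222,211) holds the small scraper. The screwdriver is at (449,215) and the spanner at (432,138).

Next I'll rectify this region and fit the poses.

```bash
cat >> h.py <<'E'
X0,X1,Y0,Y1,S=0.42,0.74,-0.16,0.36,1500   # ortho window, px per m
def ortho(c,z):
    ys=np.arange(Y1,Y0,-1/S);xs=np.arange(X1,X0,-1/S)
    Y,X=np.meshgrid(ys,xs)
    P=np.stack([X,Y,np.full_like(X,z),np.ones_like(X)],-1)@c['camera_from_world'].T
    uv=P[...,:3]@c['intrinsics'].T
    uv=(uv[...,:2]/uv[...,2:]).astype(np.float32)
    return cv2.remap(c['pixels'],uv[...,0],uv[...,1],cv2.INTER_CUBIC)
def px2w(u,v): return X1-v/S, Y1-u/S
E
python3 - <<'E'
from h import *
c=capture('top')
o=ortho(c,0.006);save(o,'ortho6.png')
hsv=cv2.cvtColor(o,cv2.COLOR_RGB2HSV)
blue=cv2.inRange(hsv,(100,110,40),(125,255,255))
m=cv2.morphologyEx(255-blue,cv2.MORPH_OPEN,np.ones((3,3)))
n,l,st,ce=cv2.connectedComponentsWithStats(m)
for i in range(1,n):
    if st[i,4]<2000: continue
    cnt=cv2.findContours((l==i).astype(np.uint8),cv2.RETR_EXTERNAL,cv2.CHAIN_APPROX_NONE)[0][0]
    r=cv2.minAreaRect(cnt);print(st[i],np.round(px2w(*r[0]),4),np.round(np.array(r[1])/S*1e3,1),round(r[2],2))
E
```

```text
[   44     2   223   246 22048] [0.6586 0.2568] [144.5 160.6] 2.54
[  525   224   203   163 29341] [ 0.5363 -0.0574] [131.3 103. ] 3.41
[   33   318   221   162 31962] [0.4761 0.265 ] [144.9 107.6] 1.59
```

View pics/ortho6.png

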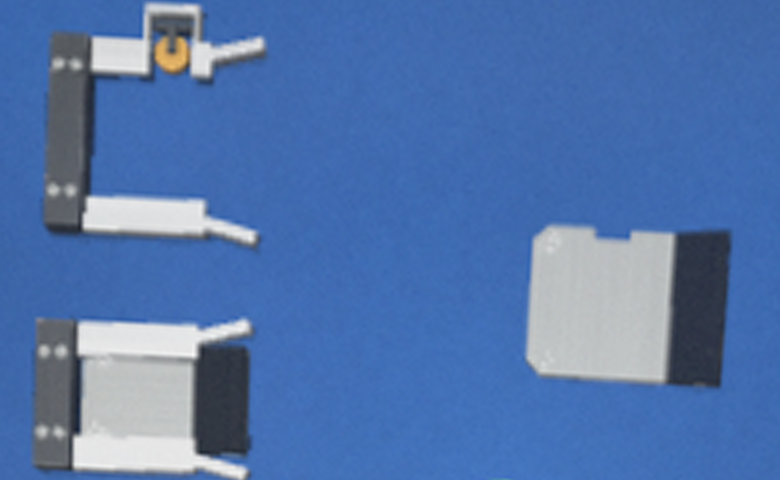

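The rectified view shows the grey scraper at about (628,305) with its blade to the left, and the wide dock at about (150,135) with the roller at (172,53). Their headings are both roughly 3° off world +y. I'll fit the edges for exact numbers.

```bash
cat >> h.py <<'E'
def edges(mask,cols,r0,r1):
    a=[];b=[]
    for u in cols:
        k=np.flatnonzero(mask[r0:r1,u])
        if len(k): a.append((u,k[0]+r0));b.append((u,k[-1]+r0+1))
    return a,b
def line(p):
    p=np.array(p,float);w=np.array(px2w(p[:,0],p[:,1])).T  # x = a*y+b
    f=np.polyfit(w[:,1],w[:,0],1);r=np.abs(np.polyval(f,w[:,1])-w[:,0])
    f=np.polyfit(w[r<.0015,1],w[r<.0015,0],1);return f
def light(o):
    h=cv2.cvtColor(o,cv2.COLOR_RGB2HSV);return cv2.inRange(h,(0,0,120),(180,70,255))
E
cat > dock.py <<'E'
from h import *
c=capture('top');m=light(ortho(c,.0145))
# rails (column shift from z change small)
ua,ub=edges(m,range(95,135),15,110);la,lb=edges(m,range(95,195),170,260)
for n,p in zip(('up outer','up lip','lo lip','lo outer'),(ua,ub,la,lb)):
    f=line(p);print(n,'deg',round(np.degrees(np.arctan(f[0])),2),'x@y=.2',round(np.polyval(f,.2),4),'x@.25',round(np.polyval(f,.25),4))
m=light(ortho(c,.006))
a,_=edges(m,list(range(556,588))+list(range(640,664)),200,300);_,b=edges(m,range(550,660),300,410)
for n,p in zip(('blade +x','blade -x'),(a,b)):
    f=line(p);print(n,'deg',round(np.degrees(np.arctan(f[0])),2),'x@y=-.0574',round(np.polyval(f,-.0574),4))
fr=[]
for v in range(255,350):
    k=np.flatnonzero(m[v,500:600]);fr.append((v,k[0]+500))
fr=np.array(fr);f=np.polyfit(fr[:,0],fr[:,1],1);print('front deg',np.degrees(np.arctan(f[0])),'at v=302',px2w(np.polyval(f,302),302))
W=world(c);z=W[...,2];s=(W[...,0]>.56)&(W[...,0]<.75)&(W[...,1]>.28)&(W[...,1]<.35)&(z>.017)
print('endblock',s.sum(),W[s].min(0),W[s].max(0),W[s].mean(0))
E
python3 dock.py
```

```text
up outer deg 3.25 x@y=.2 0.7067 x@.25 0.7096
up lip deg 4.71 x@y=.2 0.6808 x@.25 0.6849
lo lip deg 2.39 x@y=.2 0.6026 x@.25 0.6047
lo outer deg 2.19 x@y=.2 0.5786 x@.25 0.5805
blade +x deg 3.99 x@y=-.0574 0.5862
blade -x deg 3.89 x@y=-.0574 0.4854
front deg -3.4876488640481456 at v=302 (0.5386666666666666, np.float64(0.006849122807017549))
endblock 506 [0.5841926  0.28045972 0.01700583] [0.71424397 0.32713824 0.02974053] [0.64781916 0.31101637 0.02204404]
```

Measured poses:

| Item | Position | Heading |
|---|---|---|
| Scraper origin | about (0.536, -0.058) | 86.4° |
| Dock centreline | x = 0.645 + 0.042·(y - 0.25) | about 87.6° |

The dock mouth is at y of about 0.184. The blade and lip gap widths agree with the listed sizes to within 3 mm.

My plan is to push the scraper sideways onto the dock line using two fingers, then push it from the rear.

>>> play_rows(steps=[{"delta_rot": [0,0,-6.6],"offset": [0,0,0],"hand": 60},{"delta_rot": [0,0,-6.6],"offset": [0,0,0],"hand": 60},{"offset": [-20.8,-35.3,6],"hand": 60},{"offset": [-20.8,-35.3,6],"hand": 60},{"offset": [-20.8,-35.3,6],"hand": 60},{"offset": [-20.8,-35.3,6],"hand": 60},{"offset": [-20.8,-35.3,6],"hand": 60},{"offset": [-20.8,-35.3,6],"hand": 60},{"offset": [-20.8,-35.3,6],"hand": 60},{"offset": [-20.8,-35.3,6],"hand": 60},{"offset": [-20.8,-35.3,6],"hand": 60},{"offset": [-20.8,-35.3,6],"hand": 60},{"offset": [-20.8,-35.3,6],"hand": 60},{"offset": [-20.8,-35.3,6],"hand": 60},{"offset": [-20.8,-35.3,6],"hand": 60},{"offset": [-20.8,-35.3,6],"hand": 60},{"offset": [-20.8,-35.3,6],"hand": 60},{"offset": [-20.8,-35.3,6],"hand": 60}])

```text
invalid input
```

>>> play_rows(steps=[{"delta_rot": [0,0,-6.6],"offset": [0,0,0],"hand": 60},{"delta_rot": [0,0,-6.6],"offset": [0,0,0],"hand": 60},{"delta_rot": [0,0,0],"offset": [-20.8,-35.3,6],"hand": 60},{"delta_rot": [0,0,0],"offset": [-20.8,-35.3,6],"hand": 60},{"delta_rot": [0,0,0],"offset": [-20.8,-35.3,6],"hand": 60},{"delta_rot": [0,0,0],"offset": [-20.8,-35.3,6],"hand": 60},{"delta_rot": [0,0,0],"offset": [-20.8,-35.3,6],"hand": 60},{"delta_rot": [0,0,0],"offset": [-20.8,-35.3,6],"hand": 60},{"delta_rot": [0,0,0],"offset": [-20.8,-35.3,6],"hand": 60},{"delta_rot": [0,0,0],"offset": [-20.8,-35.3,6],"hand": 60},{"delta_rot": [0,0,0],"offset": [-20.8,-35.3,6],"hand": 60},{"delta_rot": [0,0,0],"offset": [-20.8,-35.3,6],"hand": 60},{"delta_rot": [0,0,0],"offset": [-20.8,-35.3,6],"hand": 60},{"delta_rot": [0,0,0],"offset": [-20.8,-35.3,6],"hand": 60},{"delta_rot": [0,0,0],"offset": [-20.8,-35.3,6],"hand": 60},{"delta_rot": [0,0,0],"offset": [-20.8,-35.3,6],"hand": 60},{"delta_rot": [0,0,0],"offset": [-20.8,-35.3,6],"hand": 60},{"delta_rot": [0,0,0],"offset": [-20.8,-35.3,6],"hand": 60}])

```text
clock: 2.7
tool_pos: [0.4563, -0.0597, 0.1263]
eef_rot: [[-0.998, 0.063, 0.0], [0.063, 0.998, -0.0], [-0.0, -0.0, -1.0]]
force: [0.1, 0.2, 0.3]
width: 0.0602
grip_force: 0.0
```

>>> play_rows(steps=[{"delta_rot": [0,0,0],"offset": [0,0,25],"hand": 60},{"delta_rot": [0,0,0],"offset": [0,0,25],"hand": 60},{"delta_rot": [0,0,0],"offset": [0,0,25],"hand": 60},{"delta_rot": [0,0,0],"offset": [0,0,15],"hand": 60},{"delta_rot": [0,0,0],"offset": [0,0,10],"hand": 60},{"delta_rot": [0,0,0],"offset": [0,0,4],"hand": 60},{"delta_rot": [0,0,0],"offset": [0,0,2.5],"hand": 60},{"delta_rot": [0,0,0],"offset": [0,0,0],"hand": 60}])

```text
clock: 3.5
tool_pos: [0.4559, -0.0579, 0.0203]
eef_rot: [[-0.998, 0.062, 0.001], [0.062, 0.998, -0.0], [-0.001, -0.0, -1.0]]
force: [0.0, -0.2, 0.8]
width: 0.0603
grip_force: 0.0
```

>>> play_rows(steps=[{"delta_rot": [0,0,0],"offset": [-4,0,0],"hand": 60},{"delta_rot": [0,0,0],"offset": [-4,0,0],"hand": 60},{"delta_rot": [0,0,0],"offset": [-4,0,0],"hand": 60},{"delta_rot": [0,0,0],"offset": [-4,0,0],"hand": 60},{"delta_rot": [0,0,0],"offset": [-3,0,0],"hand": 60},{"delta_rot": [0,0,0],"offset": [-3,0,0],"hand": 60},{"delta_rot": [0,0,0],"offset": [-3,0,0],"hand": 60},{"delta_rot": [0,0,0],"offset": [-3,0,0],"hand": 60},{"delta_rot": [0,0,0],"offset": [-3,0,0],"hand": 60},{"delta_rot": [0,0,0],"offset": [-3,0,0],"hand": 60}])

```text
clock: 4.5
tool_pos: [0.4898, -0.06, 0.0199]
eef_rot: [[-0.998, 0.062, -0.0], [0.062, 0.998, 0.0], [0.0, 0.0, -1.0]]
force: [-3.5, -0.7, 0.5]
width: 0.0599
grip_force: 1.1
```

```bash
python3 - <<'E'
from h import *
c=capture('top');save(ortho(c,.006),'o2.png')
E
```

```text
(no output)
```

View pics/o2.png

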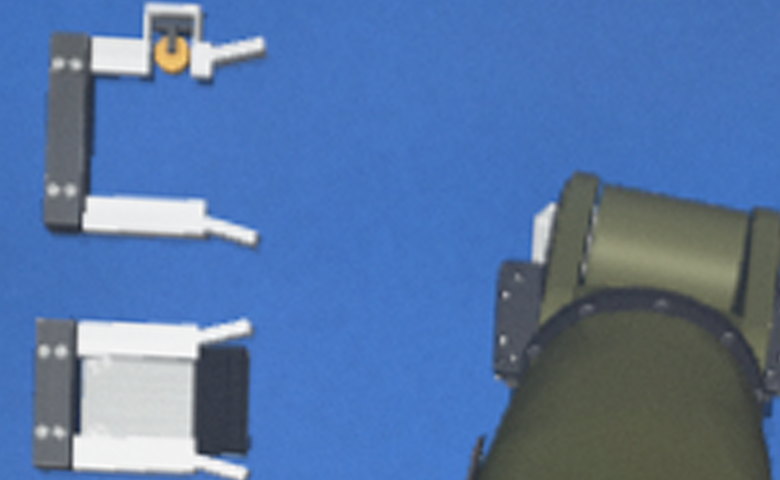

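The arm hides most of the scraper, but its front corner has moved from (550,226) to (553,205), so it is sliding sideways with about 3.5 N. I'll keep pushing and turn 1.2° towards the dock heading.

>>> play_rows(steps=[{"delta_rot": [0,0,-0.3],"offset": [-3,0,0],"hand": 60},{"delta_rot": [0,0,-0.3],"offset": [-3,0,0],"hand": 60},{"delta_rot": [0,0,-0.3],"offset": [-3,0,0],"hand": 60},{"delta_rot": [0,0,-0.3],"offset": [-3,0,0],"hand": 60},{"delta_rot": [0,0,0],"offset": [-4,0,0],"hand": 60},{"delta_rot": [0,0,0],"offset": [-4,0,0],"hand": 60},{"delta_rot": [0,0,0],"offset": [-4,0,0],"hand": 60},{"delta_rot": [0,0,0],"offset": [-4,0,0],"hand": 60},{"delta_rot": [0,0,0],"offset": [-4,0,0],"hand": 60},{"delta_rot": [0,0,0],"offset": [-4,0,0],"hand": 60},{"delta_rot": [0,0,0],"offset": [-4,0,0],"hand": 60},{"delta_rot": [0,0,0],"offset": [-4,0,0],"hand": 60},{"delta_rot": [0,0,0],"offset": [-4,0,0],"hand": 60},{"delta_rot": [0,0,0],"offset": [-4,0,0],"hand": 60},{"delta_rot": [0,0,0],"offset": [-4,0,0],"hand": 60},{"delta_rot": [0,0,0],"offset": [-4,0,0],"hand": 60},{"delta_rot": [0,0,0],"offset": [-4,0,0],"hand": 60},{"delta_rot": [0,0,0],"offset": [-4,0,0],"hand": 60},{"delta_rot": [0,0,0],"offset": [-3,0,0],"hand": 60},{"delta_rot": [0,0,0],"offset": [-3,0,0],"hand": 60}])

```text
clock: 6.55
tool_pos: [0.5638, -0.0632, 0.02]
eef_rot: [[-0.999, 0.041, -0.0], [0.041, 0.999, 0.0], [0.0, -0.0, -1.0]]
force: [-2.0, -0.3, -0.7]
width: 0.0596
grip_force: 1.1
```

>>> play_rows(steps=[{"delta_rot": [0,0,0],"offset": [-3,0,0],"hand": 60},{"delta_rot": [0,0,0],"offset": [-3,0,0],"hand": 60},{"delta_rot": [0,0,0],"offset": [-2,0,0],"hand": 60},{"delta_rot": [0,0,0],"offset": [-1,0,0],"hand": 60},{"delta_rot": [0,0,0],"offset": [0,0,0],"hand": 60},{"delta_rot": [0,0,0],"offset": [0,0,0],"hand": 60}])

```text
clock: 7.15
tool_pos: [0.5727, -0.0636, 0.02]
eef_rot: [[-0.999, 0.041, 0.001], [0.041, 0.999, -0.0], [-0.001, -0.0, -1.0]]
force: [-0.6, 0.0, 0.2]
width: 0.0598
grip_force: 0.2
```

>>> play_rows(steps=[{"delta_rot": [0,0,0],"offset": [5,0,0],"hand": 60},{"delta_rot": [0,0,0],"offset": [10,0,0],"hand": 60},{"delta_rot": [0,0,0],"offset": [5,0,-15],"hand": 60},{"delta_rot": [0,0,0],"offset": [0,0,-40],"hand": 60},{"delta_rot": [0,0,0],"offset": [0,-30,-30],"hand": 60},{"delta_rot": [0,0,0],"offset": [0,-45,0],"hand": 60},{"delta_rot": [0,0,0],"offset": [0,-45,0],"hand": 60},{"delta_rot": [0,0,0],"offset": [0,-25,0],"hand": 60},{"delta_rot": [0,0,8],"offset": [0,0,0],"hand": 60},{"delta_rot": [0,0,8],"offset": [0,0,0],"hand": 60},{"delta_rot": [0,0,8],"offset": [0,0,0],"hand": 60},{"delta_rot": [0,0,8],"offset": [0,0,0],"hand": 60},{"delta_rot": [0,0,8],"offset": [0,0,0],"hand": 60},{"delta_rot": [0,0,8],"offset": [0,0,0],"hand": 60},{"delta_rot": [0,0,8],"offset": [0,0,0],"hand": 60},{"delta_rot": [0,0,8],"offset": [0,0,0],"hand": 60},{"delta_rot": [0,0,8],"offset": [0,0,0],"hand": 60},{"delta_rot": [0,0,8],"offset": [0,0,0],"hand": 60},{"delta_rot": [0,0,8],"offset": [0,0,0],"hand": 60},{"delta_rot": [0,0,2],"offset": [0,0,0],"hand": 60}])

```text
clock: 9.15
tool_pos: [0.5459, -0.2075, 0.1049]
eef_rot: [[0.047, 0.999, 0.0], [0.999, -0.047, -0.0], [-0.0, 0.0, -1.0]]
force: [0.2, -0.1, 0.1]
width: 0.0596
grip_force: 0.0
```

```bash
python3 - <<'E'
from h import *
c=capture('top');o=ortho(c,.006);save(o,'o3.png')
print(get_state()['joints'].round(1))
E
```

```text
[-24.4  28.2  88.3   0.   63.5 -21.8]
```

View pics/o3.png

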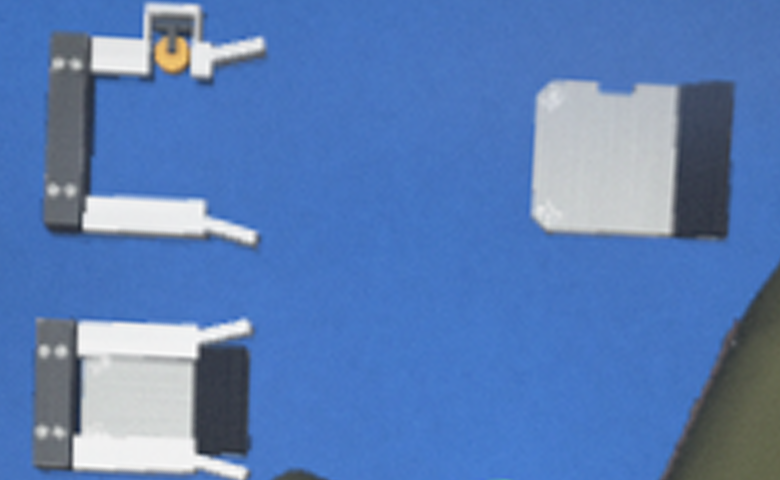

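The scraper is now in line with the dock, with its blade at (605,158), its rear edge at about column 730 and the notch at (617,88). I'll measure it again.

```bash
cat > meas.py <<'E'
from h import *
c=capture('top');m=light(ortho(c,.006))
a,_=edges(m,list(range(562,594))+list(range(640,668)),60,150);_,b=edges(m,range(556,666),160,260)
for n,p in zip(('blade +x','blade -x'),(a,b)):
    f=line(p);print(n,'deg',round(np.degrees(np.arctan(f[0])),2),'x@y=-.06',round(np.polyval(f,-.06),4))
fr=np.array([(v,np.flatnonzero(m[v,500:600])[0]+500) for v in range(105,205)])
f=np.polyfit(fr[:,0],fr[:,1],1);print('front deg',np.degrees(np.arctan(f[0])),'at v=158',px2w(np.polyval(f,158),158))
E
python3 meas.py
```

```text
blade +x deg 2.82 x@y=-.06 0.684
blade -x deg 2.19 x@y=-.06 0.5829
front deg -2.514722506166641 at v=158 (0.6346666666666667, np.float64(0.0038691429142915235))
```

>>> play_rows(steps=[{"delta_rot": [0,0,-0.3],"offset": [0,0,0],"hand": 60},{"delta_rot": [0,0,0],"offset": [16,27,0],"hand": 60},{"delta_rot": [0,0,0],"offset": [16,27,0],"hand": 60},{"delta_rot": [0,0,0],"offset": [15,27,0],"hand": 60},{"delta_rot": [0,0,0],"offset": [0,0,25],"hand": 60},{"delta_rot": [0,0,0],"offset": [0,0,25],"hand": 60},{"delta_rot": [0,0,0],"offset": [0,0,20],"hand": 60},{"delta_rot": [0,0,0],"offset": [0,0,10],"hand": 60},{"delta_rot": [0,0,0],"offset": [0,0,3],"hand": 60},{"delta_rot": [0,0,0],"offset": [0,0,0],"hand": 60}])

```text
clock: 10.25
tool_pos: [0.6293, -0.1637, 0.0224]
eef_rot: [[0.036, 0.999, 0.0], [0.999, -0.036, -0.0], [-0.0, 0.0, -1.0]]
force: [-0.3, 0.1, -0.0]
width: 0.0598
grip_force: 0.0
```

>>> play_rows(steps=[{"delta_rot": [0,0,0],"offset": [4,0,0],"hand": 60},{"delta_rot": [0,0,0],"offset": [4,0,0],"hand": 60},{"delta_rot": [0,0,0],"offset": [4,0,0],"hand": 60},{"delta_rot": [0,0,0],"offset": [4,0,0],"hand": 60},{"delta_rot": [0,0,0],"offset": [4,0,0],"hand": 60},{"delta_rot": [0,0,0],"offset": [3,0,0],"hand": 60},{"delta_rot": [0,0,0],"offset": [3,0,0],"hand": 60},{"delta_rot": [0,0,0],"offset": [3,0,0],"hand": 60},{"delta_rot": [0,0,0],"offset": [3,0,0],"hand": 60},{"delta_rot": [0,0,0],"offset": [3,0,0],"hand": 60},{"delta_rot": [0,0,0],"offset": [3,0,0],"hand": 60},{"delta_rot": [0,0,0],"offset": [3,0,0],"hand": 60}])

```text
clock: 11.45
tool_pos: [0.6307, -0.1225, 0.022]
eef_rot: [[0.036, 0.999, 0.0], [0.999, -0.036, -0.0], [-0.0, 0.0, -1.0]]
force: [0.1, -1.8, 0.2]
width: 0.0598
grip_force: 1.0
```

>>> play_rows(steps=[{"delta_rot": [0,0,0.3],"offset": [4,0,0],"hand": 60},{"delta_rot": [0,0,0],"offset": [5,0,0],"hand": 60},{"delta_rot": [0,0,0],"offset": [5,0,0],"hand": 60},{"delta_rot": [0,0,0],"offset": [5,0,0],"hand": 60},{"delta_rot": [0,0,0],"offset": [5,0,0],"hand": 60},{"delta_rot": [0,0,0],"offset": [5,0,0],"hand": 60},{"delta_rot": [0,0,0],"offset": [5,0,0],"hand": 60},{"delta_rot": [0,0,0],"offset": [5,0,0],"hand": 60},{"delta_rot": [0,0,0],"offset": [5,0,0],"hand": 60},{"delta_rot": [0,0,0],"offset": [5,0,0],"hand": 60},{"delta_rot": [0,0,0],"offset": [5,0,0],"hand": 60},{"delta_rot": [0,0,0],"offset": [5,0,0],"hand": 60},{"delta_rot": [0,0,0],"offset": [5,0,0],"hand": 60},{"delta_rot": [0,0,0],"offset": [5,0,0],"hand": 60},{"delta_rot": [0,0,0],"offset": [5,0,0],"hand": 60},{"delta_rot": [0,0,0],"offset": [5,0,0],"hand": 60},{"delta_rot": [0,0,0],"offset": [5,0,0],"hand": 60},{"delta_rot": [0,0,0],"offset": [5,0,0],"hand": 60},{"delta_rot": [0,0,0],"offset": [5,0,0],"hand": 60},{"delta_rot": [0,0,0],"offset": [5,0,0],"hand": 60}])

```text
clock: 13.45
tool_pos: [0.6348, -0.0233, 0.0219]
eef_rot: [[0.041, 0.999, -0.0], [0.999, -0.041, -0.0], [-0.0, -0.0, -1.0]]
force: [-0.1, -1.8, -0.2]
width: 0.06
grip_force: 1.0
```

>>> play_rows(steps=[{"delta_rot": [0,0,0],"offset": [5,0,0],"hand": 60},{"delta_rot": [0,0,0],"offset": [5,0,0],"hand": 60},{"delta_rot": [0,0,0],"offset": [5,0,0],"hand": 60},{"delta_rot": [0,0,0],"offset": [5,0,0],"hand": 60},{"delta_rot": [0,0,0],"offset": [5,0,0],"hand": 60},{"delta_rot": [0,0,0],"offset": [5,0,0],"hand": 60},{"delta_rot": [0,0,0],"offset": [5,0,0],"hand": 60},{"delta_rot": [0,0,0],"offset": [4,0,0],"hand": 60}])

```text
clock: 14.25
tool_pos: [0.6364, 0.0157, 0.0219]
eef_rot: [[0.041, 0.999, -0.0], [0.999, -0.041, -0.0], [-0.0, -0.0, -1.0]]
force: [-0.1, -2.6, 0.5]
width: 0.0602
grip_force: 1.0
```

```bash
python3 - <<'E'
from h import *
c=capture('top');o=ortho(c,.006);save(o,'o4.png')
E
```

```text
(no output)
```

View pics/o4.png

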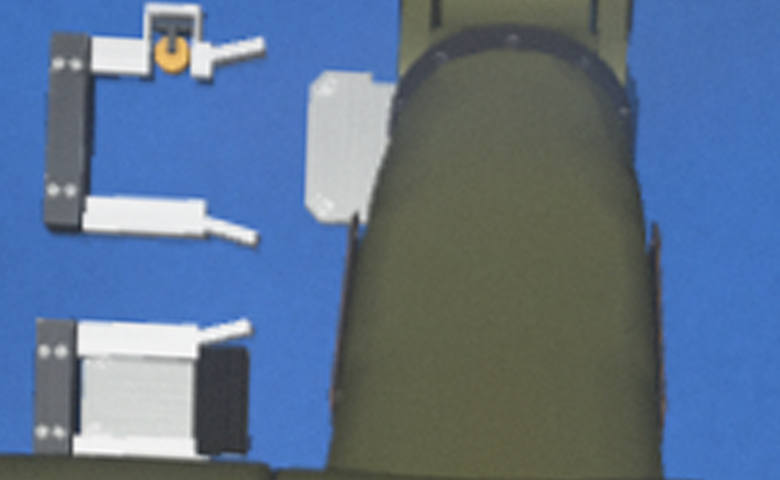

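The blade's front edge is at column 305 and spans rows 71–223, centred on the dock mouth to within 1 mm. I'll push on slowly and watch the force.

>>> play_rows(steps=[{"delta_rot": [0,0,0],"offset": [4,0,0],"hand": 60},{"delta_rot": [0,0,0],"offset": [4,0,0],"hand": 60},{"delta_rot": [0,0,0],"offset": [4,0,0],"hand": 60},{"delta_rot": [0,0,0],"offset": [4,0,0],"hand": 60},{"delta_rot": [0,0,0],"offset": [4,0,0],"hand": 60},{"delta_rot": [0,0,0],"offset": [4,0,0],"hand": 60},{"delta_rot": [0,0,0],"offset": [4,0,0],"hand": 60},{"delta_rot": [0,0,0],"offset": [4,0,0],"hand": 60},{"delta_rot": [0,0,0],"offset": [3,0,0],"hand": 60},{"delta_rot": [0,0,0],"offset": [3,0,0],"hand": 60},{"delta_rot": [0,0,0],"offset": [3,0,0],"hand": 60},{"delta_rot": [0,0,0],"offset": [3,0,0],"hand": 60},{"delta_rot": [0,0,0],"offset": [3,0,0],"hand": 60},{"delta_rot": [0,0,0],"offset": [3,0,0],"hand": 60}])

```text
clock: 15.7
tool_pos: [0.6384, 0.0654, 0.0219]
eef_rot: [[0.041, 0.999, -0.0], [0.999, -0.041, -0.0], [-0.0, -0.0, -1.0]]
force: [0.3, -3.0, 0.3]
width: 0.0598
grip_force: 1.1
```

>>> play_rows(steps=[{"delta_rot": [0,0,0],"offset": [2,0,0],"hand": 60},{"delta_rot": [0,0,0],"offset": [2,0,0],"hand": 60},{"delta_rot": [0,0,0],"offset": [2,0,0],"hand": 60},{"delta_rot": [0,0,0],"offset": [2,0,0],"hand": 60},{"delta_rot": [0,0,0],"offset": [2,0,0],"hand": 60},{"delta_rot": [0,0,0],"offset": [2,0,0],"hand": 60},{"delta_rot": [0,0,0],"offset": [2,0,0],"hand": 60},{"delta_rot": [0,0,0],"offset": [2,0,0],"hand": 60}])

```text
clock: 16.5
tool_pos: [0.6391, 0.0814, 0.022]
eef_rot: [[0.041, 0.999, 0.0], [0.999, -0.041, 0.0], [0.0, 0.0, -1.0]]
force: [0.2, -2.0, 0.5]
width: 0.0598
grip_force: 1.1
```

>>> play_rows(steps=[{"delta_rot": [0,0,0],"offset": [2,0,0],"hand": 60},{"delta_rot": [0,0,0],"offset": [2,0,0],"hand": 60},{"delta_rot": [0,0,0],"offset": [2,0,0],"hand": 60},{"delta_rot": [0,0,0],"offset": [2,0,0],"hand": 60},{"delta_rot": [0,0,0],"offset": [2,0,0],"hand": 60},{"delta_rot": [0,0,0],"offset": [2,0,0],"hand": 60}])

```text
clock: 17.1
tool_pos: [0.6396, 0.0933, 0.0219]
eef_rot: [[0.041, 0.999, -0.0], [0.999, -0.041, -0.0], [-0.0, -0.0, -1.0]]
force: [0.3, -2.4, -1.1]
width: 0.0602
grip_force: 1.1
```

>>> play_rows(steps=[{"delta_rot": [0,0,0],"offset": [2,0,0],"hand": 60},{"delta_rot": [0,0,0],"offset": [2,0,0],"hand": 60},{"delta_rot": [0,0,0],"offset": [2,0,0],"hand": 60},{"delta_rot": [0,0,0],"offset": [2,0,0],"hand": 60},{"delta_rot": [0,0,0],"offset": [2,0,0],"hand": 60},{"delta_rot": [0,0,0],"offset": [2,0,0],"hand": 60}])

```text
clock: 17.7
tool_pos: [0.6401, 0.1053, 0.0219]
eef_rot: [[0.041, 0.999, -0.0], [0.999, -0.041, -0.0], [-0.0, -0.0, -1.0]]
force: [0.1, -2.1, 1.3]
width: 0.06
grip_force: 1.1
```

>>> play_rows(steps=[{"delta_rot": [0,0,0],"offset": [2,0,0],"hand": 60},{"delta_rot": [0,0,0],"offset": [2,0,0],"hand": 60},{"delta_rot": [0,0,0],"offset": [2,0,0],"hand": 60},{"delta_rot": [0,0,0],"offset": [2,0,0],"hand": 60},{"delta_rot": [0,0,0],"offset": [2,0,0],"hand": 60},{"delta_rot": [0,0,0],"offset": [2,0,0],"hand": 60}])

```text
clock: 18.3
tool_pos: [0.6404, 0.1167, 0.0219]
eef_rot: [[0.041, 0.999, -0.001], [0.999, -0.041, -0.001], [-0.001, -0.001, -1.0]]
force: [-1.1, -6.7, 1.7]
width: 0.0603
grip_force: 3.3
```

>>> play_rows(steps=[{"delta_rot": [0,0,0],"offset": [2,0,0],"hand": 60},{"delta_rot": [0,0,0],"offset": [2,0,0],"hand": 60},{"delta_rot": [0,0,0],"offset": [2,0,0],"hand": 60},{"delta_rot": [0,0,0],"offset": [2,0,0],"hand": 60},{"delta_rot": [0,0,0],"offset": [2,0,0],"hand": 60}])

```text
clock: 18.8
tool_pos: [0.6409, 0.1267, 0.0219]
eef_rot: [[0.041, 0.999, -0.001], [0.999, -0.041, -0.001], [-0.001, -0.001, -1.0]]
force: [-0.7, -5.5, 2.0]
width: 0.06
grip_force: 3.2
```

>>> play_rows(steps=[{"delta_rot": [0,0,0],"offset": [2,0,0],"hand": 60},{"delta_rot": [0,0,0],"offset": [2,0,0],"hand": 60},{"delta_rot": [0,0,0],"offset": [2,0,0],"hand": 60},{"delta_rot": [0,0,0],"offset": [2,0,0],"hand": 60},{"delta_rot": [0,0,0],"offset": [2,0,0],"hand": 60}])

```text
clock: 19.3
tool_pos: [0.6412, 0.1367, 0.0219]
eef_rot: [[0.041, 0.999, -0.001], [0.999, -0.041, -0.001], [-0.001, -0.001, -1.0]]
force: [-2.8, -6.7, 1.5]
width: 0.0604
grip_force: 3.2
```

>>> play_rows(steps=[{"delta_rot": [0,0,0],"offset": [1,0,0],"hand": 60},{"delta_rot": [0,0,0],"offset": [1,0,0],"hand": 60},{"delta_rot": [0,0,0],"offset": [1,0,0],"hand": 60},{"delta_rot": [0,0,0],"offset": [1,0,0],"hand": 60},{"delta_rot": [0,0,0],"offset": [1,0,0],"hand": 60}])

```text
clock: 19.8
tool_pos: [0.6414, 0.1417, 0.0219]
eef_rot: [[0.041, 0.999, -0.001], [0.999, -0.041, -0.001], [-0.001, -0.001, -1.0]]
force: [-2.7, -6.0, 2.7]
width: 0.0605
grip_force: 3.1
```

>>> play_rows(steps=[{"delta_rot": [0,0,0],"offset": [1,0,0],"hand": 60},{"delta_rot": [0,0,0],"offset": [1,0,0],"hand": 60},{"delta_rot": [0,0,0],"offset": [1,0,0],"hand": 60},{"delta_rot": [0,0,0],"offset": [1,0,0],"hand": 60}])

```text
clock: 20.2
tool_pos: [0.6415, 0.1457, 0.0219]
eef_rot: [[0.041, 0.999, -0.001], [0.999, -0.041, -0.001], [-0.001, -0.001, -1.0]]
force: [-2.7, -6.5, 2.7]
width: 0.0598
grip_force: 3.1
```

>>> play_rows(steps=[{"delta_rot": [0,0,0],"offset": [1,0,0],"hand": 60},{"delta_rot": [0,0,0],"offset": [1,0,0],"hand": 60},{"delta_rot": [0,0,0],"offset": [1,0,0],"hand": 60},{"delta_rot": [0,0,0],"offset": [1,0,0],"hand": 60}])

```text
clock: 20.6
tool_pos: [0.6418, 0.1499, 0.0219]
eef_rot: [[0.041, 0.999, -0.001], [0.999, -0.041, -0.001], [-0.001, -0.0, -1.0]]
force: [-0.3, -4.3, 1.8]
width: 0.0604
grip_force: 2.1
```

>>> play_rows(steps=[{"delta_rot": [0,0,0],"offset": [1,0,0],"hand": 60},{"delta_rot": [0,0,0],"offset": [1,0,0],"hand": 60},{"delta_rot": [0,0,0],"offset": [1,0,0],"hand": 60}])

```text
clock: 20.9
tool_pos: [0.6422, 0.1534, 0.022]
eef_rot: [[0.042, 0.999, 0.0], [0.999, -0.042, 0.0], [0.0, 0.0, -1.0]]
force: [0.4, -2.5, 0.3]
width: 0.0603
grip_force: 1.1
```

>>> play_rows(steps=[{"delta_rot": [0,0,0],"offset": [1,0,0],"hand": 60},{"delta_rot": [0,0,0],"offset": [1,0,0],"hand": 60},{"delta_rot": [0,0,0],"offset": [1,0,0],"hand": 60}])

```text
clock: 21.2
tool_pos: [0.6421, 0.1563, 0.0219]
eef_rot: [[0.041, 0.999, -0.0], [0.999, -0.041, -0.0], [-0.0, -0.0, -1.0]]
force: [-0.6, -3.2, 0.9]
width: 0.0601
grip_force: 1.2
```

>>> play_rows(steps=[{"delta_rot": [0,0,0],"offset": [0.5,0,0],"hand": 60},{"delta_rot": [0,0,0],"offset": [0.5,0,0],"hand": 60}])

```text
clock: 21.4
tool_pos: [0.6422, 0.1572, 0.022]
eef_rot: [[0.041, 0.999, -0.0], [0.999, -0.041, -0.0], [-0.0, -0.0, -1.0]]
force: [-1.5, -2.9, 0.7]
width: 0.0602
grip_force: 1.2
```

>>> play_rows(steps=[{"delta_rot": [0,0,0],"offset": [0.5,0,0],"hand": 60},{"delta_rot": [0,0,0],"offset": [0.5,0,0],"hand": 60}])

```text
clock: 21.6
tool_pos: [0.6423, 0.1581, 0.0219]
eef_rot: [[0.042, 0.999, -0.0], [0.999, -0.042, -0.0], [-0.0, -0.0, -1.0]]
force: [-0.2, -2.9, 1.8]
width: 0.0599
grip_force: 1.2
```

>>> play_rows(steps=[{"delta_rot": [0,0,0],"offset": [0.5,0,0],"hand": 60},{"delta_rot": [0,0,0],"offset": [0.5,0,0],"hand": 60}])

```text
clock: 21.8
tool_pos: [0.6424, 0.1591, 0.022]
eef_rot: [[0.042, 0.999, 0.0], [0.999, -0.042, 0.0], [0.0, 0.0, -1.0]]
force: [-1.0, -3.0, 0.6]
width: 0.06
grip_force: 1.2
```

>>> play_rows(steps=[{"delta_rot": [0,0,0],"offset": [0.5,0,0],"hand": 60},{"delta_rot": [0,0,0],"offset": [0.5,0,0],"hand": 60}])

```text
clock: 22.0
tool_pos: [0.6424, 0.1602, 0.022]
eef_rot: [[0.042, 0.999, 0.0], [0.999, -0.042, 0.0], [0.0, 0.0, -1.0]]
force: [0.3, -2.2, 0.4]
width: 0.0602
grip_force: 1.1
```

>>> play_rows(steps=[{"delta_rot": [0,0,0],"offset": [0.5,0,0],"hand": 60}])

```text
clock: 22.1
tool_pos: [0.6424, 0.1606, 0.0219]
eef_rot: [[0.041, 0.999, 0.0], [0.999, -0.041, -0.0], [-0.0, 0.0, -1.0]]
force: [-0.0, -5.8, 0.4]
width: 0.0601
grip_force: 3.0
```

>>> play_rows(steps=[{"delta_rot": [0,0,0],"offset": [0.5,0,0],"hand": 60}])

```text
clock: 22.2
tool_pos: [0.6424, 0.1606, 0.0219]
eef_rot: [[0.042, 0.999, -0.0], [0.999, -0.042, -0.001], [-0.001, -0.0, -1.0]]
force: [-0.8, -8.7, 2.7]
width: 0.06
grip_force: 4.2
```

>>> play_rows(steps=[{"delta_rot": [0,0,0],"offset": [0.5,0,0],"hand": 60}])

```text
clock: 22.3
tool_pos: [0.6424, 0.1606, 0.0219]
eef_rot: [[0.042, 0.999, -0.0], [0.999, -0.042, -0.002], [-0.002, -0.0, -1.0]]
force: [-2.1, -11.3, 2.5]
width: 0.0601
grip_force: 5.7
```

The force rises sharply with no motion, at the predicted home position. One more slight press to seat it, then I'll retreat.

>>> play_rows(steps=[{"delta_rot": [0,0,0],"offset": [0.5,0,0],"hand": 60},{"delta_rot": [0,0,0],"offset": [0.5,0,0],"hand": 60},{"delta_rot": [0,0,0],"offset": [0,0,0],"hand": 60}])

```text
clock: 22.6
tool_pos: [0.6425, 0.1607, 0.022]
eef_rot: [[0.042, 0.999, -0.001], [0.999, -0.042, -0.003], [-0.003, -0.001, -1.0]]
force: [-2.4, -14.9, 3.2]
width: 0.0602
grip_force: 7.4
```

>>> play_rows(steps=[{"delta_rot": [0,0,0],"offset": [-3,0,0],"hand": 60},{"delta_rot": [0,0,0],"offset": [-5,0,0],"hand": 60},{"delta_rot": [0,0,0],"offset": [-12,0,0],"hand": 60},{"delta_rot": [0,0,0],"offset": [-25,0,0],"hand": 60},{"delta_rot": [0,0,0],"offset": [-25,0,-25],"hand": 60},{"delta_rot": [0,0,0],"offset": [-30,0,-30],"hand": 60},{"delta_rot": [0,0,0],"offset": [-40,0,-20],"hand": 60},{"delta_rot": [0,0,0],"offset": [-45,0,0],"hand": 60},{"delta_rot": [0,0,0],"offset": [-45,0,0],"hand": 60},{"delta_rot": [0,0,0],"offset": [0,0,0],"hand": 60}])

```text
clock: 23.6
tool_pos: [0.6324, -0.0725, 0.0972]
eef_rot: [[0.047, 0.999, 0.001], [0.999, -0.047, -0.001], [-0.0, 0.001, -1.0]]
force: [-0.0, 0.6, 0.3]
width: 0.0602
grip_force: 0.0
```

```bash
python3 - <<'E'
from h import *
c=capture('top');o=ortho(c,.006);save(cv2.resize(o[:,:400],None,fx=1.5,fy=1.25,interpolation=2),'o5.png')
E
```

```text
(no output)
```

View pics/o5.png

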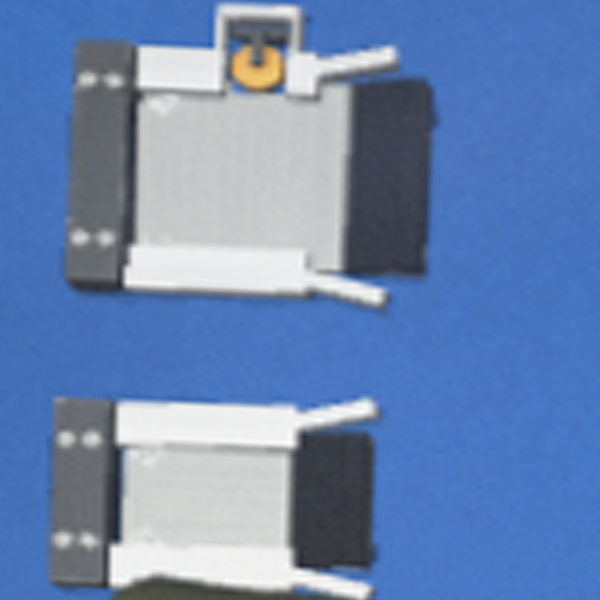

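The scraper sits against the end block at about (130,170), and the roller at (258,68) is fully extended, as it was when the groove was empty. The small scraper is still in its dock and the arm is clear of everything, so I'm handing in.

```bash
python3 -c "
from h import *
print(close_job())"
```

```text
the job is handed in; nothing more can be done
None
```

The wide scraper is fully home in the wide dock: I pressed it against the end stop with at most about 15 N, the roller sits in the notch, the other tools were left alone, and the job was handed in at about 24 s.

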